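# Raise the gear wheel on its cam lift and hold it for the photograph

### The arm

A 7-joint arm with a two-finger parallel gripper is mounted at the origin on the work surface. World frame = base frame: x ahead of the robot, y to its left, z up, the work surface at z = 0. Lengths are in m, angles in rad, forces in N, time in s.
With the tool pointing down it reaches from about 0.425 to 0.875 m from the base axis. Payload 4.7 kg.
Tool frame: the origin (TCP) lies at the very end of the fingers, on their centre line; the grasp point (between the pads) lies behind it (ctrl.tcp_to_grasp is the y of the grasp point in the tool frame, in m); y points along the fingers, x is the direction in which the jaws open and shut, and the axes are right-handed (so a half turn about y gives the same grasp; the last joint's range is limited). The gripper opens to 87 mm and grips with 3 to 60 N. Pads are 19 mm wide; open, the fingers measure 117 mm over their backs; the gripper's body (75 mm by 190 mm) begins 51 mm behind the grasp point.
Start: joints at [1.147, 0.321, -0.07, 1.45, 0.023, 1.371, -0.057], TCP at [0.276, -0.589, 0.196] pointing down, gripper open.
Joint ranges: [-2.86, 2.86], [-0.3, 2.09], [-1.38, 1.24], [0.06, 2.45], [-1.56, 4.7], [0.09, 2.05], [-2.69, 2.69]. Speed limits (rad/s): [2.57, 2.57, 3.14, 3.14, 3.14, 3.14, 3.14].

### API

Orientations are given as a rotation vector (axis times angle).
In Python, from bench import ctrl, get_image, workorder gives the robot as it stands.
- The arm moves only by the tool drive_tool, never from a script. Its argument "increments" is text: rows parted by semicolons, each of 5 numbers parted by spaces: the shift along the tool's x, y, z in mm, then the turn about the tool's y in degrees, then the closure in counts, from 0 (fully open) to 255 (shut). In form: tx ty tz yaw fingers; .... A call has 1 to 20 rows; each row shifts and turns the commanded pose from where the row before left it, along the tool's axes as they then stand; what a row does not reach is not made up. A row lasts 1/8 s, in which the tool goes at most 62.5 mm and 10.7 degrees, less where a joint would pass 70% of its speed; a pose out of reach is approached as far as the arm can. A call is refused whole if a number of a shift passes 62.5 or a number of a turn 10.7, either way. A call with a gripper value outside its range is refused whole. The fingers move at their own pace and stop on an object; "squeeze" is the grip in N (left out, the last holds). Time passes only in rows, so rows that do not move let the fingers close. It gives the time, the measured TCP pose, the force and the opening at its end, in the units of the state.
- ctrl.get_state(): the state, without advancing time (a new reading comes with each control period).
- get_image(name): name is "side" or "top" or "wrist"; returns a dict with "img" (420x560x3 uint8, red, green, blue), "mtx" (3x3 intrinsics, pixels), "k1" (the pictures are not rectified: a ray, as slopes to the right and down, at radius r is drawn at 1 + k1 r^2 times it, then the intrinsics apply), "camera_from_world" (4x4, takes a point from world to camera coordinates). Camera axes: x right, y up, looking along -z (the intrinsics and any distortion apply to the point x, -y, -z); pixel columns grow to the right and rows downward; lengths in m; the calibration is good to about 2 mm. A picture is of the moment at which its call begins. There is no depth.
- workorder.close_job(): hands the job in, once; it reports no verdict.
The state is a dict: "time": time; "joint_positions": joint angles; "qd": joint speeds; "joint_torque": joint torques, N m; "position": TCP position; "tool_rot": TCP orientation; "ft_force": force on the tool from outside, world axes, zero at the start; "torque": the same for the moment, N m; "grip_width": opening from 0.0 (shut) to 1.0 (fully open).
Only numpy, scipy, OpenCV 4.12 (cv2) and the standard library are available. Lean on these libraries where they do the work, as an engineer would, in place of code of your own. Each camera call takes 0.05 s, during which the arm holds its last target.

### The job

A gear wheel lies on one of the two cam lifts on the microscope bench, a plain disc on the other. Take the lever of the lift that carries the gear wheel by its handle, turn it to the cam's highest point (lever upright, not past it) and finish while still holding it there, with the gear wheel lying flat on the raised table. Leave the other lift's lever down, and do not knock or push aside the other things on the bench.

Things in the scene. Friction and masses are not known exactly. Their poses are not given: they have to be found in the camera images.
- left_lift: fixed cam lift to the robot's left (+y): base 120 x 110 x 12 mm, dark steel table above. Origin: centre of its underside, z up. The cam shaft lies along its own y, 48 mm above its underside, over its centre. A flat steel lever outside its +y side (70 mm from centre) points at rest along its own -x, 0.22 rad above level, and swings up in its x-z plane.
- left_cam (a joint): turn of the left cam lever, rad: 0 at rest, grows as it swings up; at 1.35 it stands straight up and the table is at its highest; beyond that the table sinks again, stop at 2.2. Return spring and friction need 3 to 6 N at the handle; let go, the lever drops back.
- left_lever: the left lift's lever: flat steel arm 14 mm wide, 8 mm thick, with the shaft, the cam disc and the black handle, all one piece. Origin on the shaft's axis above the lift's centre; its frame is the lift's at rest and turns with the lever about y
- left_table (a joint): rise of the left lift's table, m: 0 at rest, 0.0141 with the cam at its top; it moves only through the lever
- left_handle (a point): middle of the black round handle fixed across the end of the left lever, 14 mm in diameter, 60 mm long, along the lift's y, free around and at its outer end. It lies 98 mm to the +y side of the lift's centre, 100 mm from the shaft's axis; 70 mm above the bench at rest, 148 mm with the lever upright.
- left_top (a point): centre of the upper face of the left lift's table (104 x 84 mm), 86 mm above the bench at rest
- right_lift: fixed cam lift to the robot's right (-y), identical to the left one: base 120 x 110 x 12 mm, dark steel table above. Origin: centre of its underside, z up. The cam shaft lies along its own y, 48 mm above its underside, over its centre. A flat steel lever outside its +y side (70 mm from centre) points at rest along its own -x, 0.22 rad above level, and swings up in its x-z plane.
- right_cam (a joint): turn of the right cam lever, rad: 0 at rest, grows as it swings up; at 1.35 it stands straight up and the table is at its highest; beyond that the table sinks again, stop at 2.2. Return spring and friction need 3 to 6 N at the handle; let go, the lever drops back.
- right_lever: the right lift's lever: flat steel arm 14 mm wide, 8 mm thick, with the shaft, the cam disc and the black handle, all one piece. Origin on the shaft's axis above the lift's centre; its frame is the lift's at rest and turns with the lever about y
- right_table (a joint): rise of the right lift's table, m: 0 at rest, 0.0141 with the cam at its top; it moves only through the lever
- right_handle (a point): middle of the black round handle fixed across the end of the right lever, 14 mm in diameter, 60 mm long, along the lift's y, free around and at its outer end. It lies 98 mm to the +y side of the lift's centre, 100 mm from the shaft's axis; 70 mm above the bench at rest, 148 mm with the lever upright.
- right_top (a point): centre of the upper face of the right lift's table (104 x 84 mm), 86 mm above the bench at rest
- gear: small steel gear wheel, loose: ten teeth, 45 mm over the teeth, 8 mm thick, with a hub 14 mm across rising to 16 mm. Lies flat on the table of one of the two lifts. Origin at the centre of its underside
- disc: plain steel disc, loose, 45 mm across, 8 mm thick, no teeth or hub. Lies flat on the table of the other lift. Origin at the centre of its underside
- bottle: white plastic bottle, 68 mm across, 160 mm tall, standing; origin at the centre of its underside
- eyepiece: black microscope eyepiece, 42 mm across, 62 mm tall, standing; origin at the centre of its underside
- dish: shallow glass dish, 84 mm across, 16 mm tall; origin at the centre of its underside
- lens_cap: black disc-shaped lens cap, 48 mm across, 12 mm thick, lying flat; origin at the centre of its underside
- screwdriver: screwdriver lying flat; its own x axis runs from handle to tip
- weight: small brass balance weight with a neck, 28 mm across, 43 mm tall; origin at the centre of its underside
- slide_box: grey closed box for slides, 85 x 100 x 32 mm; origin at the centre of its underside
Not all that is in view belongs to the job. Leave any turquoise or white look-alike of the right_lift alone.

How it is judged:
At the end, for the whole second after the job is handed in: The table under the gear wheel is at least 13.6 mm up (14.1 is the top; lever within about 0.2 rad of upright), the fingers on its lever with over 1 N; the gear wheel flat on it within 25 mm of its centre, not touched by the fingers; the other lever below 0.4 rad (((value of joint left_table above 0.0136 m and horizontal distance between gear and left_top below 0.025 m and z of gear in the frame of left_top between -0.003 and 0.003 m and angle between gear's own z axis and vertical below 0.1 rad and contact force between the fingers and gear below 0.1 N and contact force between the fingers and left_lever above 1 N and value of joint right_cam below 0.4 rad) or (value of joint right_table above 0.0136 m and horizontal distance between gear and right_top below 0.025 m and z of gear in the frame of right_top between -0.003 and 0.003 m and angle between gear's own z axis and vertical below 0.1 rad and contact force between the fingers and gear below 0.1 N and contact force between the fingers and right_lever above 1 N and value of joint left_cam below 0.4 rad))); the arm keeps its last pose, push and grip.
It fails at once if the lever of the lift that carries the disc is raised ((horizontal distance between gear and left_lift below 0.07 m and value of joint right_cam above 0.4 rad) or (horizontal distance between gear and right_lift below 0.07 m and value of joint left_cam above 0.4 rad)).
It fails at once if another thing on the bench is knocked or pushed aside by more than 30 mm, or the disc off its place (distance of any of bottle, eyepiece, dish, lens_cap, screwdriver, weight, slide_box, disc from where it was at the start of the episode above 0.03 m).
It also fails if it takes over 32 s, if anything falls off the work surface, if the arm or the gripper's body presses on something with over 40 N, if the wrist force passes 120 N, or if a joint passes its speed limit or range.

## Working session

There is one attempt and no reset: what is moved stays moved. The work goes in short steps, Python scripts to look and compute and a tool call to move; the robot and the scene stay as the last step left them, time stands still between calls to the robot, and variables do not carry over. Pictures are saved under pics/ and viewed, and the job is handed in when it is done.

Besides the shell and the picture viewer there is one more tool, called after "Request:" by a JSON object that holds its "api" and its "payload". drive_tool: Moves the arm, as the interface text tells. Its arguments: {"type":"object","properties":{"increments":{"type":"string"},"squeeze":{"type":"number"}},"required":["increments"]}

```bash
mkdir -p pics; ls
python3 - <<'E'
from bench import ctrl,get_image
import cv2,numpy as np
for n in ["side","top","wrist"]:
    d=get_image(n); cv2.imwrite(f"pics/{n}0.png",d["img"][:,:,::-1])
    print(n,d["mtx"].tolist(),d["k1"],np.round(d["camera_from_world"],4).tolist())
s=ctrl.get_state();print(s);print(ctrl.tcp_to_grasp)
E
```

```text
pics
side [[381.7575662798076, 0.0, 286.2816252242462], [0.0, 381.7575662798076, 206.96674746184067], [0.0, 0.0, 1.0]] -0.02341431550172401 [[-0.95, -0.3118, 0.0176, 0.4745], [0.2095, -0.5943, 0.7765, -0.2031], [-0.2317, 0.7414, 0.6299, -0.8632], [0.0, 0.0, 0.0, 1.0]]
top [[466.3154393900422, 0.0, 285.6933381743643], [0.0, 466.3154393900422, 215.722513469473], [0.0, 0.0, 1.0]] -0.11294066617609064 [[0.0241, -0.9997, 0.0031, -0.0446], [0.9889, 0.0243, 0.1469, -0.5424], [-0.1469, -0.0005, 0.9891, -1.2515], [0.0, 0.0, 0.0, 1.0]]
wrist [[302.2860260585138, 0.0, 287.3610050966856], [0.0, 302.2860260585138, 210.66673629911764], [0.0, 0.0, 1.0]] -0.06152999553205811 [[0.4247, -0.9053, -0.002, -0.6497], [0.8729, 0.4101, -0.2643, 0.0331], [0.2401, 0.1105, 0.9644, -0.3893], [0.0, 0.0, 0.0, 1.0]]
{'time': 0.15, 'joint_positions': array([ 1.1471147 ,  0.3216707 , -0.07011404,  1.45136613,  0.02261778,
        1.37079794, -0.05690255]), 'qd': array([-0.00134978, -0.00338306,  0.00080226, -0.00235428, -0.00062609,
       -0.00119871, -0.00151737]), 'joint_torque': array([-1.40390002e-04, -4.91793358e+01, -4.04549260e-01, -3.12879753e+01,
       -6.39284053e-02,  4.04275919e-02,  1.49862562e-04]), 'position': array([ 0.27533412, -0.58831489,  0.19531573]), 'tool_rot': array([-1.38437043,  0.88189263, -0.87980011]), 'ft_force': array([0.21385435, 1.20577614, 0.36017402]), 'torque': array([-0.02777837,  0.01903047, -0.02972501]), 'grip_width': 1.0006867801192458}
-0.0187
```

View pics/side0.png

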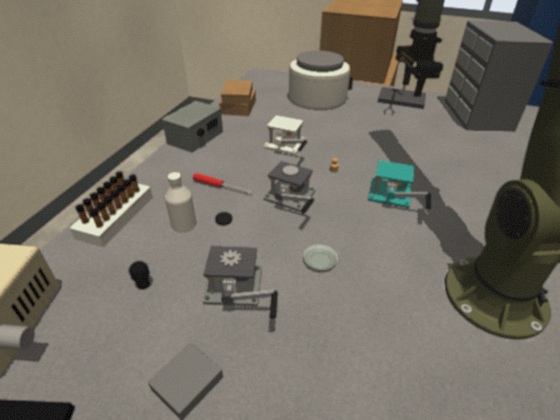

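View pics/top0.png

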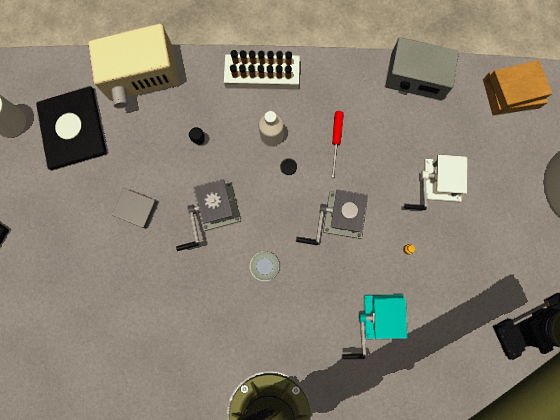

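View pics/wrist0.png

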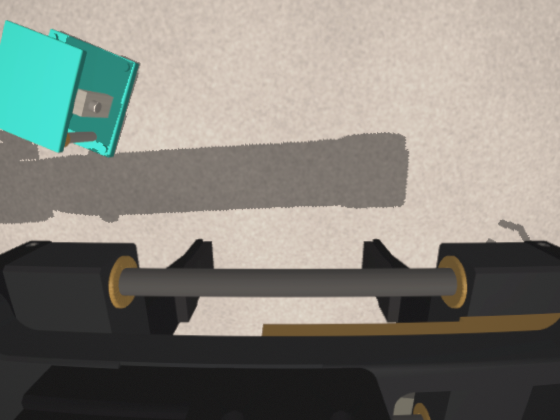

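Candidates for "left lift with gear": grey steel lifts at top px (213,201) (toothed wheel) and (349,210) (plain disc). The turquoise (385,317) and white (450,178) ones are look-alikes. I'll check this in an enlarged crop and measure.

```bash
cat > h.py <<'E'
import cv2,numpy as np
from bench import ctrl,get_image
from scipy.spatial.transform import Rotation as R
def ray(d,uv):
    p=cv2.undistortPoints(np.array([[uv]],float),d["mtx"],np.array([d["k1"],0,0,0.]))[0,0]
    T=d["camera_from_world"];Rm=T[:3,:3];c=-Rm.T@T[:3,3]
    v=Rm.T@np.array([p[0],-p[1],-1.]);return c,v/np.linalg.norm(v)
def onz(d,uv,z):
    c,v=ray(d,uv);return c+v*(z-c[2])/v[2]
def two(d1,u1,d2,u2):
    c1,v1=ray(d1,u1);c2,v2=ray(d2,u2)
    s=np.linalg.lstsq(np.c_[v1,-v2],c2-c1,rcond=None)[0]
    a=c1+s[0]*v1;b=c2+s[1]*v2;return (a+b)/2,np.linalg.norm(a-b)
def proj(d,P):
    q=d["camera_from_world"][:3]@np.r_[P,1];q=np.array([q[0],-q[1],-q[2]])
    return cv2.projectPoints(q[None],np.zeros(3),np.zeros(3),d["mtx"],np.array([d["k1"],0,0,0.]))[0][0,0]
E
python3 - <<'E'
from h import *
t=get_image("top");s=get_image("side")
a=cv2.resize(t["img"][170:260,165:255],(540,540),interpolation=cv2.INTER_CUBIC)
cv2.imwrite("pics/cropt.png",a[:,:,::-1])
b=s["img"][235:330,190:290];cv2.imwrite("pics/crops.png",cv2.resize(b,(600,570),interpolation=cv2.INTER_CUBIC)[:,:,::-1])
for n,d,(x0,x1,y0,y1) in [("t",t,(165,215,225,265)),("s",s,(262,290,280,325))]:
    m=(d["img"][y0:y1,x0:x1].max(2)<35).astype(np.uint8)
    for c in cv2.findContours(m,0,2)[0]:
        if cv2.contourArea(c)>20:
            print(n,cv2.minAreaRect(c),cv2.boundingRect(c),x0,y0)
E
```

```text
t ((22.14706039428711, 20.58823585510254), (4.6081767082214355, 21.828205108642578), 75.96376037597656) (12, 17, 22, 9) 165 225
```

View pics/cropt.png

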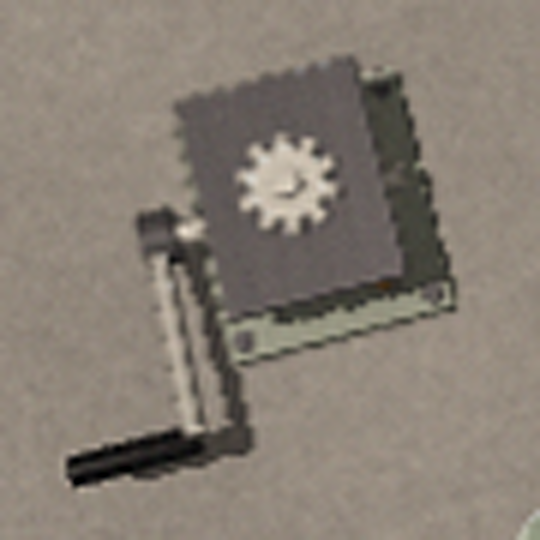

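View pics/crops.png

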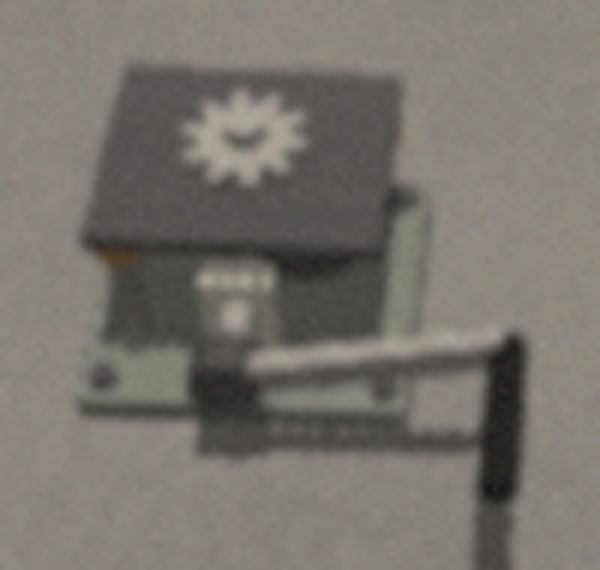

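Ten teeth and a hub are visible on the wheel (top px ~(213,201)), so the left lift is the one. Its black handle runs from about (176,248) to (198,243) in top, and (275,292) to (273,317) in side.

Run:
```python
from h import *
t=get_image("top");s=get_image("side")
T=lambda x,y:(165+x/6-.4,170+y/6-.4); S=lambda x,y:(190+x/6-.4,235+y/6-.4)
co=[onz(t,T(*p),.086) for p in [(178,103),(354,58),(406,275),(230,312)]]
c=np.mean(co,0);print("table",np.round(co,3).tolist(),c, [np.linalg.norm(co[i]-co[i-1]) for i in range(4)])
cs=[onz(s,S(*p),.086) for p in [(130,68),(400,80),(385,250),(90,243)]];print("side table",np.mean(cs,0),np.round(cs,3).tolist())
x=(co[0]+co[1]-co[2]-co[3]);x1=np.arctan2(x[1],x[0]);y=(co[0]+co[3]-co[1]-co[2]);print("yaw",x1,np.arctan2(-y[0],y[1]))
yaw=(x1+np.arctan2(-y[0],y[1]))/2
ex=np.array([np.cos(yaw),np.sin(yaw),0]);ey=np.array([-ex[1],ex[0],0])
print("handle pred",c-ex*.0976+ey*.098)
print("handle top-center z.07",onz(t,(187.15,245.6),.07))
o=onz(t,T(70,473),.07);i=onz(t,T(205,437),.07);print("ends",o,i,np.linalg.norm(o-i),"yaw",np.arctan2(-(o-i)[0],(o-i)[1]))
print("two outer",two(t,T(70,473),s,S(497,495)));print("inner",two(t,T(205,440),s,S(512,342)))
st=ctrl.get_state();Rm=R.from_rotvec(st["tool_rot"]).as_matrix();print(Rm.round(3))
print("tool x yaw",np.arctan2(Rm[1,0],Rm[0,0]))
```

```text
table [[0.61, 0.218, 0.086], [0.632, 0.139, 0.086], [0.534, 0.111, 0.086], [0.515, 0.189, 0.086]] [0.57274478 0.16444251 0.086     ] [np.float64(0.09865461071431018), np.float64(0.0819514845114614), np.float64(0.10219639485362068), np.float64(0.08017650771479333)]
side table [0.5702846  0.16579382 0.086     ] [[0.632, 0.14, 0.086], [0.534, 0.112, 0.086], [0.509, 0.19, 0.086], [0.606, 0.221, 0.086]]
yaw 0.28346662562181113 0.2563490129913893
handle pred [0.45254737 0.23287015 0.086     ]
handle top-center z.07 [0.45111226 0.23189796 0.07      ]
ends [0.44265154 0.26110325 0.07      ] [0.46050919 0.20080025 0.07      ] 0.06289155395999015 yaw 0.2879044437577012
two outer (array([0.44277612, 0.26094114, 0.0708612 ]), np.float64(0.00037814046904529545))
inner (array([0.45919239, 0.20085926, 0.06929702]), np.float64(5.542012987842986e-05))
[[ 0.424 -0.     0.906]
 [-0.906  0.     0.424]
 [-0.    -1.    -0.   ]]
tool x yaw -1.132945759145925
```

```bash
cat >> h.py <<'E'
def sim(p,yaw,rows):
    P=[]
    p=np.array(p,float)
    for r in rows:
        ex=np.array([np.cos(yaw),np.sin(yaw),0]);ey=np.array([-ex[1],ex[0],0])
        p=p+(ex*r[0]+ey*r[2]-np.array([0,0,1.])*r[1])/1000;yaw-=np.deg2rad(r[3]);P.append(p)
    return np.array(P),yaw
E
python3 - <<'E'
from h import *
from scipy.optimize import fsolve
s=ctrl.get_state();p=s["position"]
f=lambda v:sim(p,-1.133,[(v[0],0,v[1],-4.5)]*18)[0][-1][:2]-[.4515,.232]
v=fsolve(f,[0,50]);print(v);P,y=sim(p,-1.133,[(v[0],0,v[1],-4.5)]*18);print(P.round(3),np.hypot(P[:,0],P[:,1]).round(3),y)
E
```

```text
[-12.75499875  49.10558696]
[[ 0.315 -0.556  0.196]
 [ 0.351 -0.521  0.196]
 [ 0.384 -0.483  0.196]
 [ 0.415 -0.442  0.196]
 [ 0.442 -0.399  0.196]
 [ 0.466 -0.355  0.196]
 [ 0.486 -0.308  0.196]
 [ 0.502 -0.26   0.196]
 [ 0.515 -0.211  0.196]
 [ 0.524 -0.161  0.196]
 [ 0.528 -0.11   0.196]
 [ 0.529 -0.06   0.196]
 [ 0.526 -0.009  0.196]
 [ 0.519  0.041  0.196]
 [ 0.508  0.091  0.196]
 [ 0.493  0.139  0.196]
 [ 0.474  0.186  0.196]
 [ 0.451  0.232  0.196]] [0.639 0.628 0.617 0.606 0.596 0.585 0.575 0.566 0.556 0.548 0.54  0.532
 0.526 0.52  0.516 0.512 0.509 0.508] 0.2807166941154069
```

Request:
{"api": "drive_tool", "payload": {"increments": "-13 -15 49 -4.5 0; -13 -15 49 -4.5 0; -13 0 49 -4.5 0; -13 0 49 -4.5 0; -13 0 49 -4.5 0; -13 0 49 -4.5 0; -13 0 49 -4.5 0; -13 0 49 -4.5 0; -13 0 49 -4.5 0; -13 0 49 -4.5 0; -13 0 49 -4.5 0; -13 0 49 -4.5 0; -13 0 49 -4.5 0; -13 0 49 -4.5 0; -13 0 49 -4.5 0; -13 0 49 -4.5 0; -13 0 49 -4.5 0; -13 0 49 -4.5 0; 0 0 0 0 0; 0 0 0 0 0"}}

```text
time: 2.85
position: [0.4474, 0.2316, 0.2262]
tool_rot: [-1.561, -0.22, 0.22]
ft_force: [-0.3, -0.4, -0.2]
grip_width: 0.999
```

Run:
```python
from h import *
w=get_image("wrist");t=get_image("top");cv2.imwrite("pics/w1.png",w["img"][:,:,::-1]);cv2.imwrite("pics/t1.png",t["img"][:,:,::-1])
s=ctrl.get_state();Rm=R.from_rotvec(s["tool_rot"]).as_matrix();p=s["position"]
print(p,np.arctan2(Rm[1,0],Rm[0,0]),Rm.T@(np.array([.4515,.232,.0513])-p)*1000)
print(proj(w,[.4427,.261,.07]),proj(w,[.46,.201,.07]),proj(w,[.4515,.232,.07]),s["joint_positions"])
```

```text
[0.44786546 0.23067318 0.22599871] 0.27801073992311665 [  3.89168178 174.69781354   0.37047846]
[291.00162989 166.23720475] [290.81308173 218.90336259] [291.2725707  192.38840514] [ 0.29393274  0.03295405 -0.83079671  1.73623929  0.02523685  1.38350179
 -0.26329059]
```

View pics/w1.png

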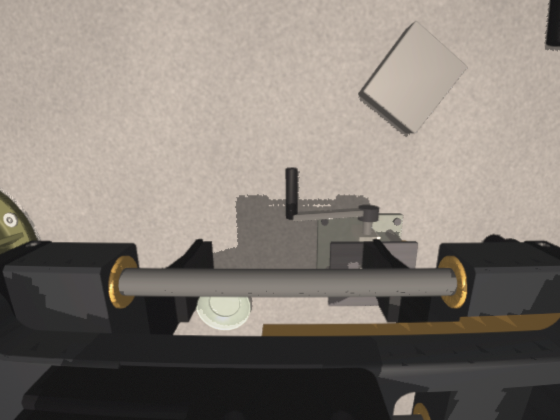

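The wrist view shows the handle at cols ~291, rows 168–218, where my measurement predicts it. I'll descend next.

Request:
{"api": "drive_tool", "payload": {"increments": "4 45 2 0 0; 0 45 0 0 0; 0 40 0 0 0; 0 25 0 0 0; 0 15 0 0 0; 0 5 0 0 0; 0 0 0 0 0; 0 0 0 0 0"}}

```text
time: 3.95
position: [0.4513, 0.2355, 0.0521]
tool_rot: [-1.559, -0.222, 0.219]
ft_force: [-0.3, 0.5, 0.2]
grip_width: 0.996
```

Request:
{"api": "drive_tool", "payload": {"increments": "0 0 0 0 255; 0 0 0 0 255; 0 0 0 0 255; 0 0 0 0 255; 0 0 0 0 255; 0 0 0 0 255; 0 0 0 0 255; 0 0 0 0 255", "squeeze": 25}}

```text
time: 4.95
position: [0.4504, 0.2352, 0.0511]
tool_rot: [-1.56, -0.22, 0.22]
ft_force: [-0.4, -0.7, 0.1]
grip_width: 0.171
```

Run:
```python
from h import *
for n in ["side","top"]:
    d=get_image(n);a=d["img"][200:340,170:360] if n=="side" else d["img"][150:290,130:320]
    cv2.imwrite(f"pics/{n}2.png",cv2.resize(a,(760,560),interpolation=cv2.INTER_CUBIC)[:,:,::-1])
s=ctrl.get_state();print(s["grip_width"]*87,s["position"],s["ft_force"])
```

```text
7.084593942141316 [0.4504344  0.23513392 0.05109821] [-1.17987862  0.00491791 -0.80343096]
```

View pics/side2.png

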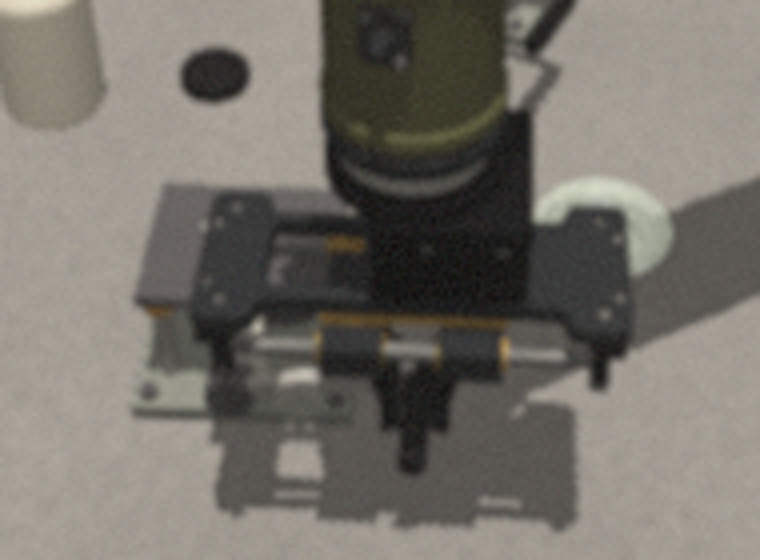

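Request:
{"api": "drive_tool", "payload": {"increments": "0 0 0 0 255; 0 0 0 0 255; 0 0 0 0 255; 0 0 0 0 255"}}

```text
time: 5.55
position: [0.4504, 0.2352, 0.0511]
tool_rot: [-1.56, -0.22, 0.22]
ft_force: [0.5, 0.1, -0.3]
grip_width: 0.005
```

Run:
```python
from h import *
d=get_image("wrist");cv2.imwrite("pics/w3.png",d["img"][:,:,::-1])
s=ctrl.get_state();print(s["grip_width"]*87,s["position"],s["ft_force"])
```

```text
0.5668223530825346 [0.45042165 0.23515825 0.05109802] [ 0.37496761  0.03379858 -0.35591231]
```

View pics/w3.png

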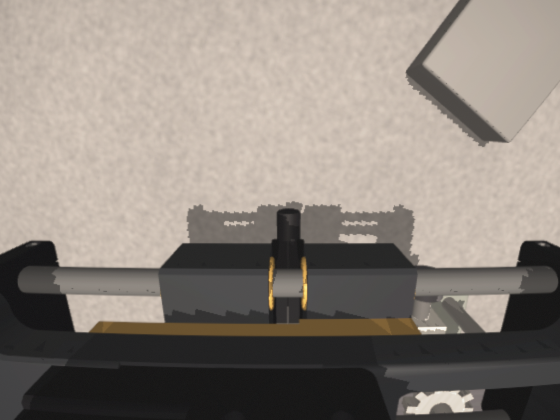

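Run:
```python
from h import *
d=get_image("side");a=d["img"][260:340,230:320]
cv2.imwrite(f"pics/s4.png",cv2.resize(a,(720,640),interpolation=cv2.INTER_CUBIC)[:600,:,::-1])
w=get_image("wrist");cv2.imwrite("pics/w4.png",cv2.resize(w["img"][190:340,200:400],(800,600),interpolation=cv2.INTER_CUBIC)[:,:,::-1])
s=ctrl.get_state();p=s["position"]
for z in (.02,.04,.05,.06,.07,.08,.09):
    print(z,proj(d,[.4428,.261,z]),proj(w,[.4428,.261,z]))
print("tcp",proj(d,p),proj(w,p),"grasp",proj(d,p+[0,0,.0187]),proj(w,p+[0,0,.0187]))
```

```text
0.02 [272.64773072 332.22779498] [287.73316055 190.51608251]
0.04 [272.59426506 326.45227864] [287.7386398  196.42255273]
0.05 [272.56689938 323.4893372 ] [287.74178097 199.81761695]
0.06 [272.53909877 320.47455389] [287.7452446  203.56883854]
0.07 [272.51085308 317.40658429] [287.74908278 207.73511206]
0.08 [272.48215185 314.28403807] [287.75335938 212.38900872]
0.09 [272.45298432 311.10547706] [287.75815356 217.62096778]
tcp [273.33331185 311.51473021] [287.97580203 239.89133723] grasp [273.29485577 305.79182534] [288.00522716 250.94883078]
```

View pics/s4.png

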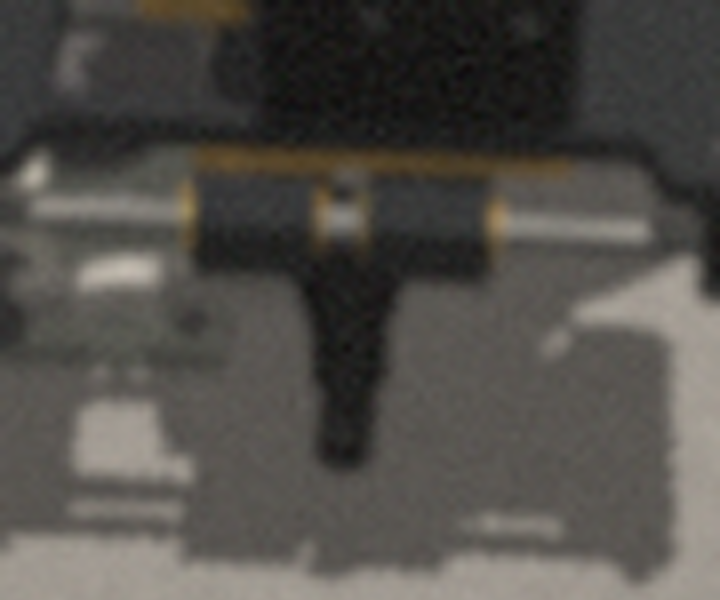

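View pics/w4.png

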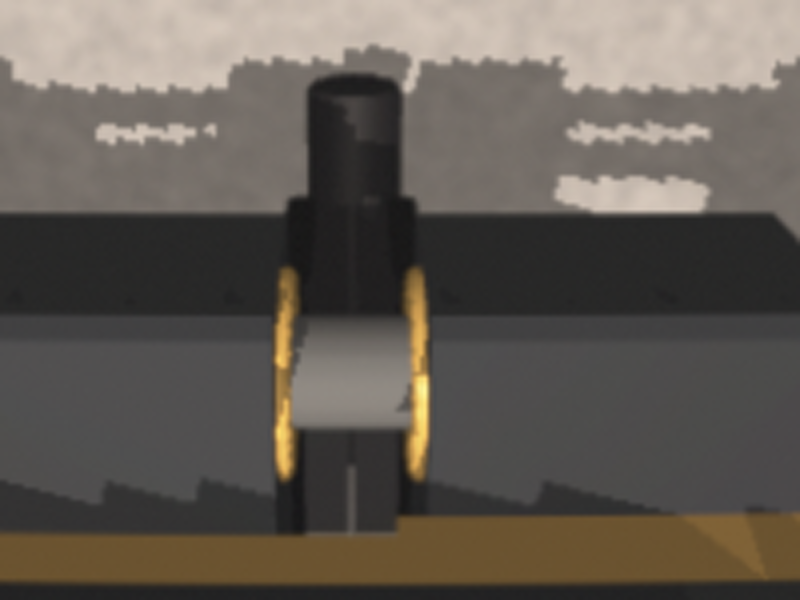

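Run:
```python
from h import *
w=get_image("wrist");t0=get_image("top")
T=w["camera_from_world"];c=-T[:3,:3].T@T[:3,3];print("cam",c,"axis",-T[2,:3])
P=np.array([.4428,.261,.07]);q=T[:3]@np.r_[P,1];print("depth pred",-q[2],"width px pred",302*.014/-q[2])
s=ctrl.get_state();print(s["position"])
img=w["img"];print([ (r,[int(v) for v in img[r,268:312].max(1)]) for r in (215,225,232)])
cv2.imwrite("pics/w5.png",cv2.resize(img[0:160,390:560],(680,640))[:600,:,::-1])
t=cv2.imread("pics/top0.png");cv2.imwrite("pics/t5.png",cv2.resize(t[175:240,100:170],(700,650),interpolation=cv2.INTER_CUBIC)[:600])
```

```text
cam [0.43042937 0.30356815 0.2388638 ] axis [ 0.07222948 -0.2531774  -0.9647197 ]
depth pred 0.17457705072641766 width px pred 24.2185326330536
[0.45042606 0.23514615 0.05111597]
[(215, [117, 117, 116, 116, 117, 118, 118, 115, 90, 44, 31, 34, 36, 37, 41, 52, 58, 63, 68, 72, 74, 70, 67, 61, 57, 53, 50, 48, 45, 43, 41, 45, 73, 114, 116, 114, 113, 113, 114, 116, 117, 119, 119, 117]), (225, [117, 117, 118, 119, 120, 119, 118, 113, 91, 43, 31, 33, 33, 34, 35, 36, 39, 42, 44, 47, 48, 51, 50, 47, 44, 43, 47, 47, 43, 41, 41, 48, 82, 113, 115, 114, 114, 115, 115, 116, 117, 117, 118, 118]), (232, [118, 117, 117, 117, 117, 118, 118, 116, 107, 48, 31, 32, 32, 35, 35, 37, 39, 40, 44, 47, 46, 45, 41, 40, 37, 35, 34, 33, 33, 31, 32, 45, 81, 112, 114, 114, 115, 117, 118, 120, 120, 120, 119, 119])]
```

View pics/w5.png

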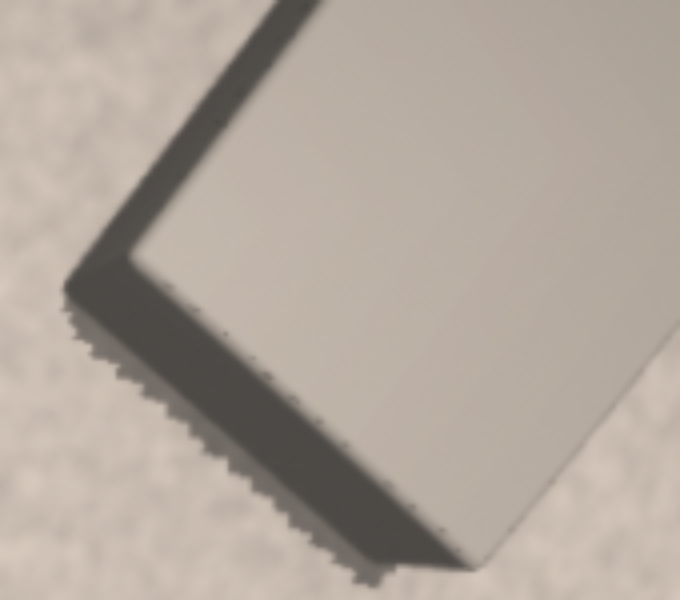

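View pics/t5.png

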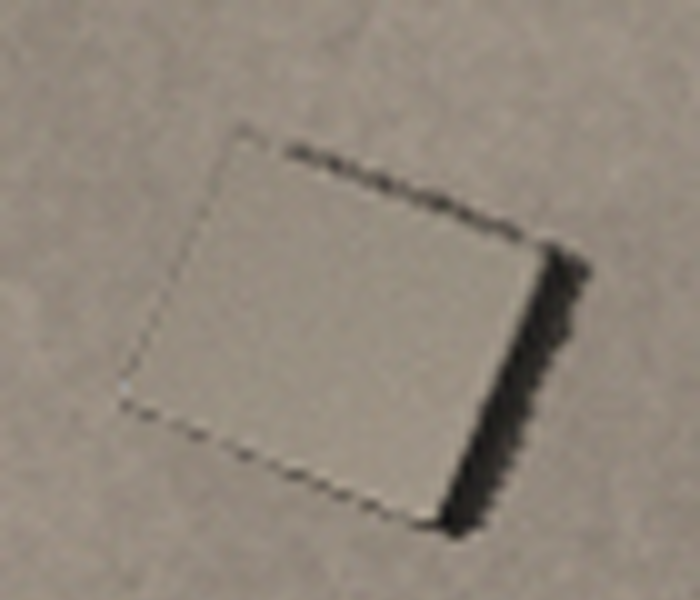

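Run:
```python
from h import *
w=get_image("wrist");t=get_image("top")
for name,pt,pw in [("a",(154.1,199.1),(509.1,142.1)),("b",(142.6,227.1),(422.1,64.1))]:
    print(name,onz(t,pt,.032),onz(w,pw,.032), two(t,pt,w,pw))
A=onz(t,(154.1,199.1),.032);B=onz(t,(142.6,227.1),.032);a=onz(w,(509.1,142.1),.032);b=onz(w,(422.1,64.1),.032)
print(np.linalg.norm(A-B),np.linalg.norm(a-b))
```

```text
a [0.58293265 0.34155521 0.032     ] [0.5798624  0.33935691 0.032     ] (array([0.58330311, 0.34135568, 0.02801514]), np.float64(0.002662735448376269))
b [0.5024701  0.36913043 0.032     ] [0.50192202 0.36707776 0.032     ] (array([0.50260264, 0.36860329, 0.03038471]), np.float64(0.0019690140158744023))
0.08505653794430984 0.0827233253215465
```

The fingers shut empty. Three checks show the real finger ends sit about 20–25 mm higher than the reported TCP:
- **Side view:** the finger ends are at row ~307, where 315 was expected.
- **Wrist view:** the open-jaw span gives a depth of 173 mm, against 200 mm predicted.
- **Contact:** closing on the handle met no resistance.

I'll reopen, go lower and grip again.

Request:
{"api": "drive_tool", "payload": {"increments": "0 0 0 0 0; 0 0 0 0 0; 0 0 0 0 0; 0 0 0 0 0; 0 0 0 0 0; 0 10 -1 0 0; 0 10 -1 0 0; 0 5 -1 0 0; 0 0 0 0 0; 0 0 0 0 0"}}

```text
time: 7.15
position: [0.4514, 0.2325, 0.0262]
tool_rot: [-1.559, -0.221, 0.22]
ft_force: [-0.1, -0.4, -0.3]
grip_width: 0.979
```

Run:
```python
from h import *
d=get_image("side");cv2.imwrite(f"pics/s6.png",cv2.resize(d["img"][230:340,210:340],(780,660),interpolation=cv2.INTER_CUBIC)[60:,:,::-1])
w=get_image("wrist");cv2.imwrite("pics/w6.png",w["img"][:,:,::-1])
s=ctrl.get_state();print(s["grip_width"],s["position"],s["ft_force"])
```

```text
0.9975534975983338 [0.45152645 0.23244385 0.02641967] [-0.24075995  0.25256593 -0.31710255]
```

View pics/s6.png

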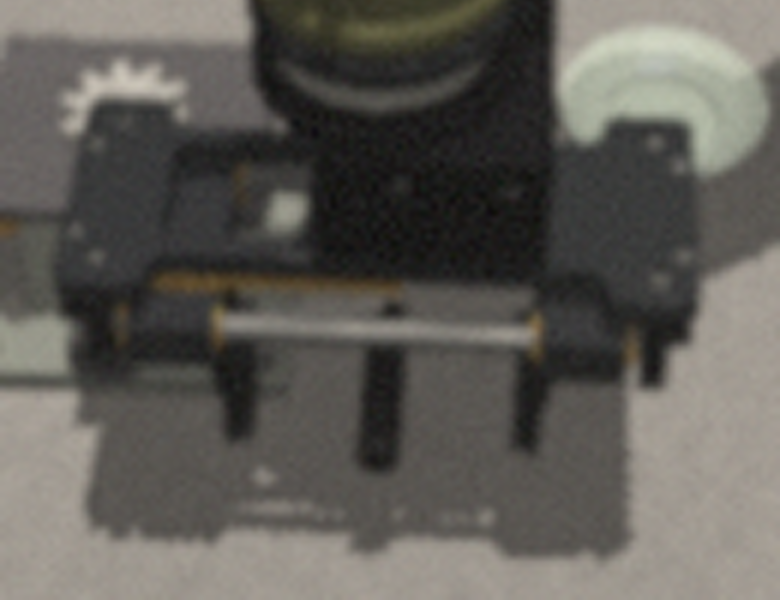

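View pics/w6.png

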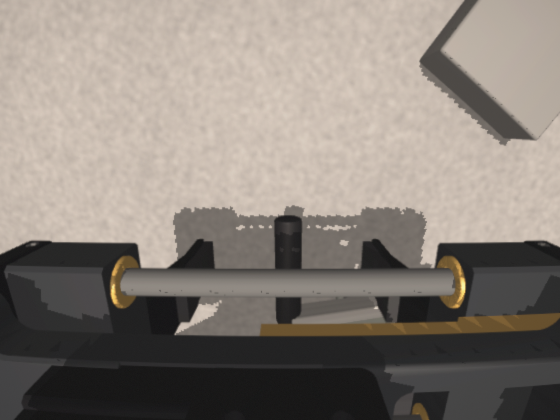

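Run:
```python
from h import *
d=get_image("side");w=get_image("wrist");p=ctrl.get_state()["position"];yaw=.28
ex=np.array([np.cos(yaw),np.sin(yaw),0]);ey=np.array([-ex[1],ex[0],0])
for dz in (0,.01,.02,.03,.04):
  for o in (0,.0095):
    print(dz,o,[proj(d,p+ex*a+ey*o+[0,0,dz]).round(1) for a in(-.047,.047)],[proj(w,p+ex*a+ey*o+[0,0,dz]).round(1) for a in(-.0435,.0435)])
```

```text
0 0 [array([296.3, 318.5]), array([250.4, 316.6])] [array([222.4, 239.8]), array([353.4, 240. ])]
0 0.0095 [array([296.3, 322.5]), array([249.9, 320.6])] [array([221.5, 226.1]), array([354.3, 226.4])]
0.01 0 [array([296.5, 315.6]), array([250.2, 313.7])] [array([219.1, 245.4]), array([356.8, 245.6])]
0.01 0.0095 [array([296.4, 319.6]), array([249.7, 317.6])] [array([218.2, 231.2]), array([357.7, 231.4])]
0.02 0 [array([296.7, 312.7]), array([250. , 310.7])] [array([215.5, 251.6]), array([360.4, 251.8])]
0.02 0.0095 [array([296.6, 316.7]), array([249.5, 314.7])] [array([214.5, 236.7]), array([361.5, 236.9])]
0.03 0 [array([296.9, 309.7]), array([249.8, 307.7])] [array([211.5, 258.5]), array([364.5, 258.7])]
0.03 0.0095 [array([296.8, 313.7]), array([249.3, 311.7])] [array([210.3, 242.9]), array([365.7, 243.1])]
0.04 0 [array([297. , 306.6]), array([249.6, 304.6])] [array([207. , 266.2]), array([369. , 266.5])]
0.04 0.0095 [array([297. , 310.6]), array([249. , 308.6])] [array([205.7, 249.8]), array([370.4, 250.1])]
```

Tip offset is about +26 mm in both views, so the real tips are now at z ≈ 0.052 with the handle between the pads. I'll close the fingers.

Request:
{"api": "drive_tool", "payload": {"increments": "0 0 0 0 255; 0 0 0 0 255; 0 0 0 0 255; 0 0 0 0 255; 0 0 0 0 255; 0 0 0 0 255; 0 0 0 0 255; 0 0 0 0 255; 0 0 0 0 255; 0 0 0 0 255; 0 0 0 0 255", "squeeze": 25}}

```text
time: 8.72
position: [0.4518, 0.2324, 0.0262]
tool_rot: [-1.559, -0.221, 0.219]
ft_force: [3.4, 0.8, -2.3]
grip_width: 0.152
```

Run:
```python
import numpy as np
th=.22+np.linspace(0,1.35,16);x=-100*np.cos(th);z=100*np.sin(th)
print("; ".join(f"{a:.1f} {-b:.1f} 0 0 255" for a,b in zip(np.diff(x),np.diff(z))))
from h import *
print(ctrl.get_state()["grip_width"])
```

```text
2.4 -8.7 0 0 255; 3.1 -8.4 0 0 255; 3.9 -8.1 0 0 255; 4.6 -7.7 0 0 255; 5.3 -7.3 0 0 255; 5.9 -6.8 0 0 255; 6.5 -6.2 0 0 255; 7.0 -5.6 0 0 255; 7.5 -5.0 0 0 255; 7.9 -4.3 0 0 255; 8.3 -3.6 0 0 255; 8.6 -2.8 0 0 255; 8.8 -2.0 0 0 255; 8.9 -1.2 0 0 255; 9.0 -0.4 0 0 255
0.1520608242020189
```

First third of the swing, then check.

Request:
{"api": "drive_tool", "payload": {"increments": "2.5 -8.5 0 0 255; 3 -8.5 0 0 255; 4 -8 0 0 255; 4.5 -7.5 0 0 255; 5.5 -7.5 0 0 255; 0 0 0 0 255; 0 0 0 0 255"}}

```text
time: 9.6
position: [0.4681, 0.2372, 0.0663]
tool_rot: [-1.561, -0.217, 0.224]
ft_force: [-5.8, -1.3, 0.1]
grip_width: 0.151
```

Run:
```python
from h import *
d=get_image("side");cv2.imwrite(f"pics/s7.png",cv2.resize(d["img"][210:330,190:320],(780,720),interpolation=cv2.INTER_CUBIC)[:600,:,::-1])
s=ctrl.get_state();print(s["grip_width"],s["position"],s["ft_force"])
```

```text
0.1517108792944317 [0.46812672 0.23716948 0.06631711] [-5.05339448 -1.10345437  0.32831217]
```

View pics/s7.png

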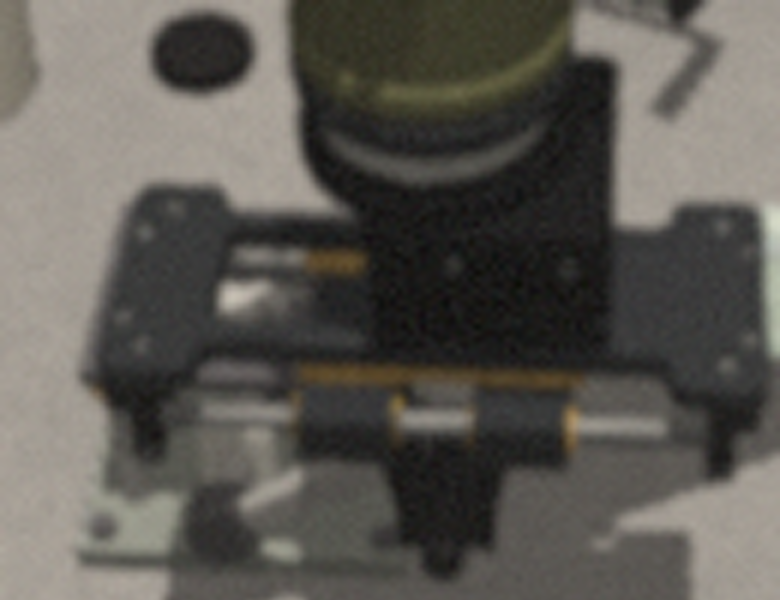

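The lever follows (arm rising at (270,490) in the crop), the grip holds at 13 mm and forces are small. Continuing.

Request:
{"api": "drive_tool", "payload": {"increments": "6 -7 0 0 255; 6.5 -6 0 0 255; 7 -5.5 0 0 255; 7.5 -5 0 0 255; 8 -4.5 0 0 255; 8 -3.5 0 0 255; 0 0 0 0 255; 0 0 0 0 255"}}

```text
time: 10.65
position: [0.5089, 0.2492, 0.1004]
tool_rot: [-1.563, -0.217, 0.225]
ft_force: [-12.5, -4.8, 15.8]
grip_width: 0.153
```

Run:
```python
from h import *
s=ctrl.get_state();print(s["grip_width"],s["position"],s["ft_force"])
p=s["position"];p0=np.array([.4517,.2324,.0262])
ex=np.array([np.cos(.28),np.sin(.28),0]);print((p-p0)@ex*1000,(p-p0)[2]*1000)
```

```text
0.15338790172702152 [0.50893479 0.24917555 0.10037831] [-12.54338629  -4.80889752  15.78372584]
59.641824965997465 74.17831421750815
```

Request:
{"api": "drive_tool", "payload": {"increments": "8 -5 0 0 255; 9 -3 0 0 255; 9 -1 0 0 255; 0 0 0 0 255; 0 0 0 0 255"}}

```text
time: 11.28
position: [0.5354, 0.2568, 0.1085]
tool_rot: [-1.561, -0.219, 0.222]
ft_force: [-5.8, -2.2, 6.1]
grip_width: 0.146
```

Run:
```python
from h import *
s=ctrl.get_state();print(s["grip_width"],s["position"],s["ft_force"])
p=s["position"];p0=np.array([.4517,.2324,.0262])
ex=np.array([np.cos(.28),np.sin(.28),0]);print((p-p0)@ex*1000,(p-p0)[2]*1000)
d=get_image("side");cv2.imwrite(f"pics/s8.png",cv2.resize(d["img"][200:320,170:300],(780,720),interpolation=cv2.INTER_CUBIC)[:640,:,::-1][:600])
w=get_image("wrist");cv2.imwrite("pics/w8.png",w["img"][:,:,::-1])
```

```text
0.14631014319808 [0.53539085 0.25677681 0.10849275] [-5.80689714 -2.19840944  6.13656466]
87.1682208275432 82.29275299690447
```

View pics/s8.png

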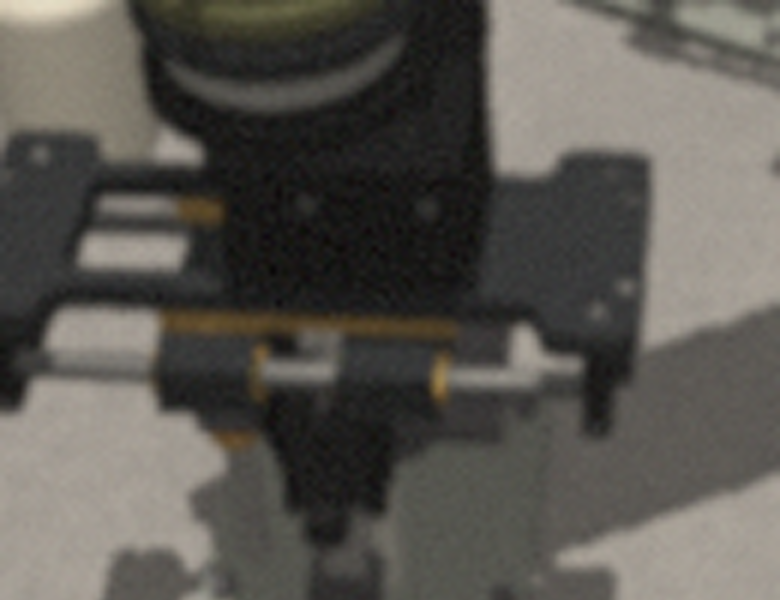

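View pics/w8.png

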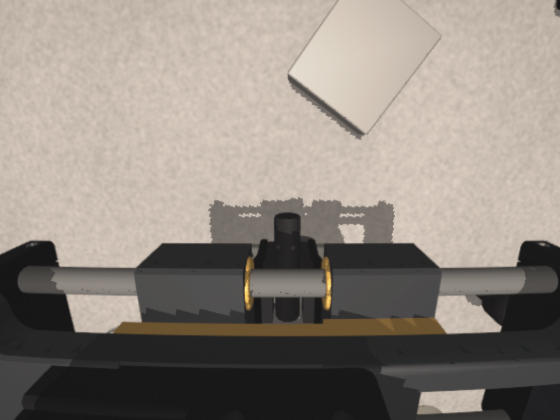

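Request:
{"api": "drive_tool", "payload": {"increments": "4 1 0 0 255; 4 1 0 0 255; 1 0 0 0 255; 0 0 0 0 255; 0 0 0 0 255; 0 0 0 0 255; 0 0 0 0 255", "squeeze": 30}}

```text
time: 12.25
position: [0.5449, 0.2595, 0.1083]
tool_rot: [-1.561, -0.221, 0.22]
ft_force: [-7.8, -3.2, 13.9]
grip_width: 0.148
```

Run:
```python
from h import *
s=ctrl.get_state();print(s["grip_width"],s["position"],s["ft_force"])
p=s["position"];p0=np.array([.4517,.2324,.0262])
ex=np.array([np.cos(.28),np.sin(.28),0]);print((p-p0)@ex*1000,(p-p0)[2]*1000)
d=get_image("side");cv2.imwrite(f"pics/s9.png",cv2.resize(d["img"][190:330,150:310],(800,700),interpolation=cv2.INTER_CUBIC)[100:,:,::-1])
t=get_image("top");cv2.imwrite("pics/t9.png",cv2.resize(t["img"][120:270,120:320],(800,600),interpolation=cv2.INTER_CUBIC)[:,:,::-1])
w=get_image("wrist");cv2.imwrite("pics/w9.png",cv2.resize(w["img"][190:340,200:400],(800,600),interpolation=cv2.INTER_CUBIC)[:,:,::-1])
```

```text
0.14813910787393814 [0.54488597 0.25950724 0.10826154] [-7.76288941 -3.20705701 13.86190825]
97.04812092109259 82.0615420228401
```

View pics/s9.png

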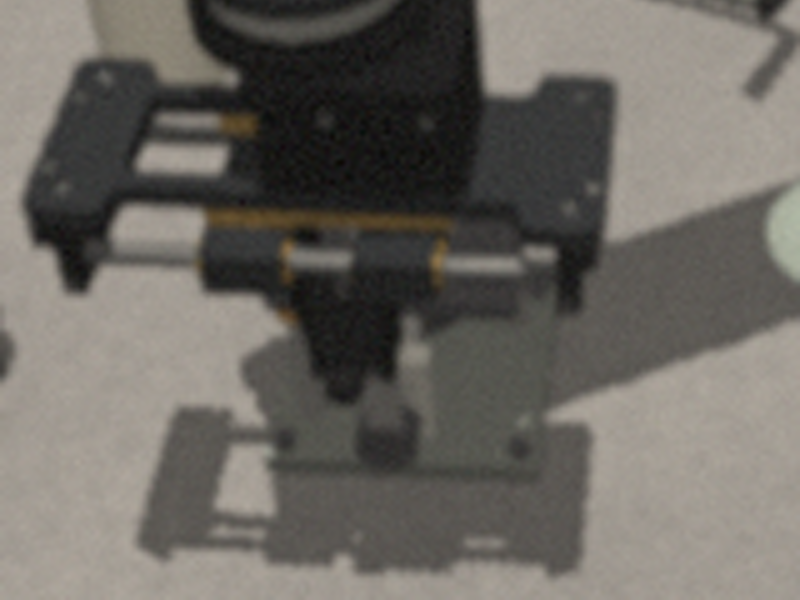

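View pics/t9.png

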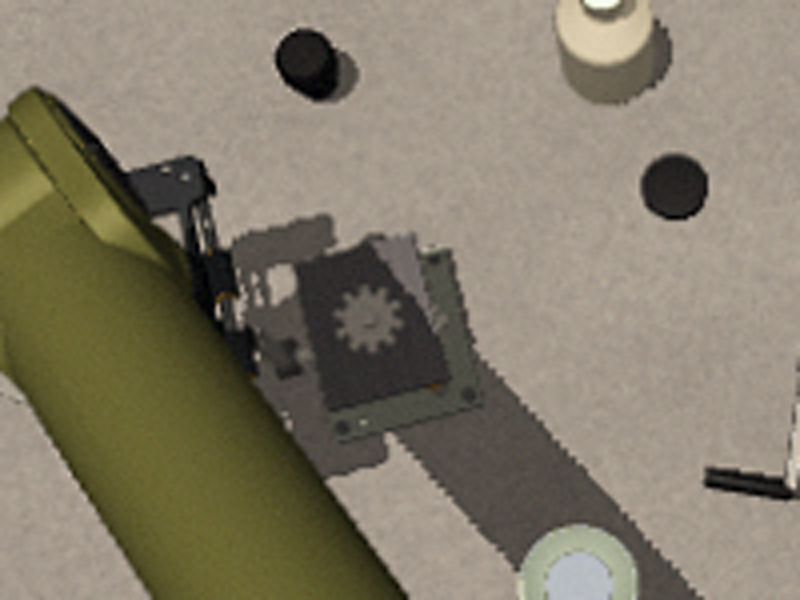

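View pics/w9.png

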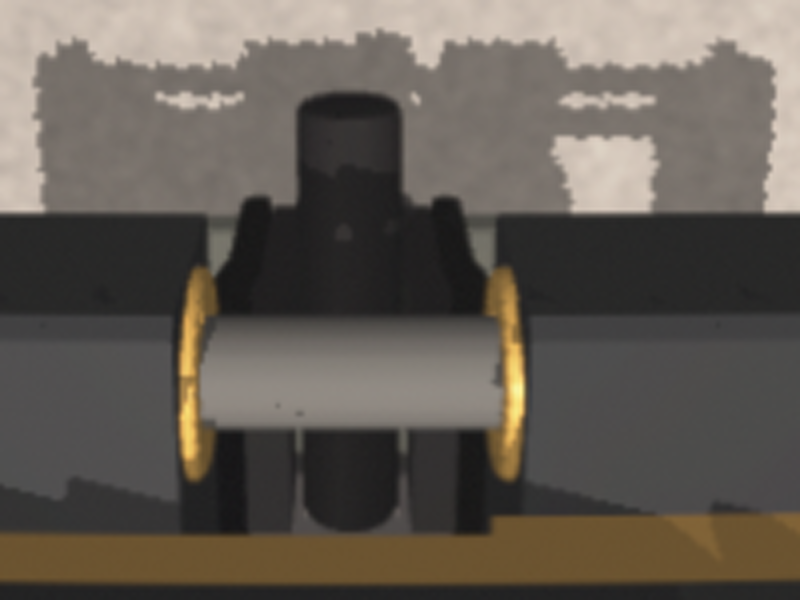

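Run:
```python
from h import *
d=get_image("side");w=get_image("wrist");t=get_image("top")
yaw=.28;ex=np.array([np.cos(yaw),np.sin(yaw),0]);ey=np.array([-ex[1],ex[0],0]);c=np.array([.4515,.232,.07])+ex*.0976-ey*.098;c[2]=0
print("lift c",c)
for q in (1.1,1.35,1.6):
    h=c+ey*.128-ex*.1*np.cos(.22+q)+np.array([0,0,.048+.1*np.sin(.22+q)])
    print(q,"outer end side",proj(d,h),"wrist",proj(w,h))
def orange(img):
    a=img[268:285,200:216].astype(int);m=((a[:,:,0]-a[:,:,2])>35)
    ys,xs=np.nonzero(m);return xs.mean()+200,ys.mean()+268,len(xs)
i0=cv2.imread("pics/side0.png")[:,:,::-1]
o0,o1=orange(i0),orange(d["img"]);print(o0,o1)
for q in [c+ex*.04+ey*.035]:
    print([ (proj(d,q+[0,0,z+.0141])-proj(d,q+[0,0,z])) for z in (.075,)])
# gear centre
def gear(img,x0,x1,y0,y1):
    g=cv2.cvtColor(np.ascontiguousarray(img[y0:y1,x0:x1]),cv2.COLOR_RGB2GRAY);return g
print("gear",onz(t,(211.9,199.1),.086+.0141+.008), "ref top",c+[0,0,.1])
# other objects diffs
t0=cv2.imread("pics/top0.png")[:,:,::-1]
df=np.abs(t0.astype(int)-t["img"]).max(2)>60
cv2.imwrite("pics/df.png",(df*255).astype(np.uint8))
s=ctrl.get_state();print(s["time"],s["grip_width"],s["ft_force"])
```

```text
lift c [0.57238186 0.16478888 0.        ]
1.1 outer end side [231.527169   290.76411556] wrist [240.87036439 211.97291492]
1.35 outer end side [217.61839977 289.06073904] wrist [288.5004628  213.71742441]
1.6 outer end side [204.07232923 289.57169091] wrist [336.11164362 212.16885582]
(np.float64(209.0), np.float64(277.25), 4) (np.float64(207.0), np.float64(272.75), 4)
[array([-0.74531475, -4.50254994])]
gear [0.57288982 0.16462374 0.1081    ] ref top [0.57238186 0.16478888 0.1       ]
12.55 0.14911084735323316 [-7.42986759 -2.37707547 13.96548101]
```

View pics/df.png

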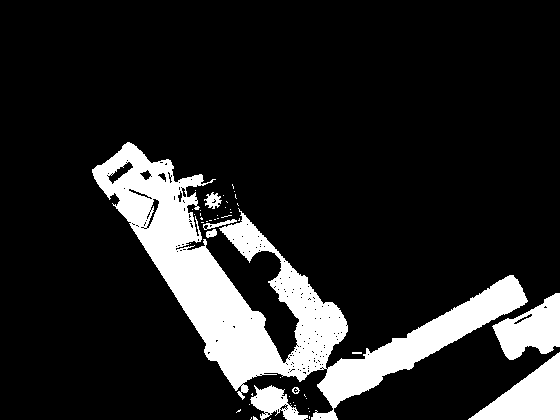

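```bash
python3 -c "
from bench import workorder,ctrl
print(workorder.close_job());s=ctrl.get_state();print(s['time'],s['grip_width'],s['position'],s['ft_force'])"
```

```text
the job is handed in; nothing more can be done
None
the job is handed in; nothing more can be done
```

I turned the left lift's lever to upright, the gear wheel being on that lift, and handed the job in at about 12.6 s, still gripping the handle. Handing in reported no verdict.

**Last checks before handing in:**
- **Lever:** the handle's outer end matched the upright prediction within about 2 px in the side and wrist views.
- **Table:** a mark on the table rose 4.5 px in the side view, and 4.5 px is what the full 14.1 mm should give.
- **Gear wheel:** it lay about 1 mm from the table's centre, well clear of the fingers, and looked flat in the top view.
- **Grip:** the jaws were stopped on the handle at about 13 mm opening with a 30 N squeeze. The outside force on the tool was steady at about 16 N.
- **Bench:** comparing the top view with the first picture, nothing outside the arm, its shadow and the left lift had changed. The right lever was still down. The slide box was hidden under the arm in that view, but the wrist view showed it in place part-way through the job.

**What failed or disagreed:**
- **First grip:** it closed on nothing. The images showed the real finger ends about 25 mm above the reported TCP, so I went 25 mm lower and gripped again.
- **Pads on the handle:** at the end the tool was about 4 mm higher than the handle's ideal arc, so the pads probably slid up a little. The grip held throughout.

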